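# Take the snap-in diffuser off the fruit candling light

## Task

The milky diffuser of the fruit candling light needs washing. Squeeze its orange release tab inward towards the grey rib, swing that end well up so that the cover pivots about its two lugs at the other end, and draw it out of the light box. Then lay it down, not drop it, flat in the blue wash tray with the tab side up, let go of it, and leave the fruit and the other things on the bench where they are.

Things in the scene. Friction and masses are not known exactly. Their poses are not given: they have to be found in the camera images.
- lightbox: Grey candling light box, fixed, 220 (x) x 160 (y) x 62 (z) mm, open on top (114 mm wide in y). Origin: centre of underside; +x points away from the robot, give or take 0.3 rad. A 6 mm thick lip at each end, top at z 62 mm: at x 78 to 110 mm it keeps the tab's nose down, at x -110 to -77 mm the two lugs, whose slot ends at x -87 mm with free room below, so they can dip as the cover pivots.
- diffuser_home (a point): Point in the light box, 50 mm above its origin: where the diffuser's origin lies when snapped in, with the same axes (1 to 2 mm of play).
- diffuser: Milky white snap-in cover, loose panel 150 (x) x 110 (y) x 4 (z) mm, about 150 g. Origin: centre of its underside; x towards the tab end, z out of the face. A grey rib, 50 mm wide in y, z up to 36 mm, is fixed across it at x 22 to 28 mm. The orange tab's upright plate, 34 mm wide in y, also to z 36 mm, has its outer face at x 70 mm; its nose reaches x 83.5 mm, 5.5 mm under the box's lip.
- diffuser_grip (a point): Point on the diffuser half-way between rib and tab (its x 46 mm, z 22 mm). Squeeze here along the diffuser's x: one finger on the tab's outer face, one on the rib's inner face (x 22 mm); 48 mm apart, 38 mm when squeezed. Fingertips must stay above the box's lip, which is 12 mm above the diffuser's underside.
- diffuser_lugs (a point): Point on the diffuser between its two lugs (x -80 mm, z 2 mm), which reach x -86 mm, 9 mm under the lip. Keeping the tab squeezed, raise the tab end in an arc about the line x -72 mm, z 0 by 15 to 30 degrees, then draw it out along its own +x by 20 mm or more, still tilted, and lift. Pulled straight up, the lugs catch and it twists in the grip.
- tab (a joint): Travel of the orange release tab, m: 0 sprung out (latched), grows as it is pressed towards the rib, stop at 0.010. The nose clears the lip at 0.0055 to 0.007. The spring takes 4 N to start and 8 N at the stop, and returns it when let go. A grip of about 25 N holds the cover well.
- tray: Blue plastic wash tray, does not move, outside 240 (x) x 180 (y) x 30 (z) mm, walls and floor 5 mm thick, empty. Origin: centre of its underside. The diffuser with lugs and nose, 170 x 110 mm, fits with its length along the tray's x, either way round.
- tray_floor (a point): Centre of the tray's inner floor, 5 mm above its underside.
- pomelo_a: Bystander: yellow-green pomelo, 124 mm wide, 121 mm high, standing on the bench. Origin: underside.
- pomelo_b: Bystander: greener pomelo, 112 mm wide, 109 mm high. Origin: underside.
- jar: Bystander: amber jar with green cap, 54 mm wide, 70 mm high, standing between light box and tray. Origin: underside.
- spray: Bystander: bottle with green cap, 64 mm wide, 180 mm high. Origin: underside.
- label_roll: Bystander: roll of blank labels lying flat, 76 mm wide, 40 mm high. Origin: underside.
- size_gauge: Bystander: flat aluminium fruit-sizing ring, 120 mm wide, 8 mm high. Origin: underside.
- brush: Bystander: hand brush lying on the bench. Origin: its underside.
Things that resemble listed ones, but are neither listed nor needed, are in the scene too. What is shaped like the diffuser but green or purple is not meant.

How it is judged:
On the way, in this order (a step that is already met when the one before it is completed fails the run):
1. the orange tab is pressed in by at least 5 mm while the diffuser still lies in the light box (value of joint tab above 0.005 m and distance between diffuser_home and diffuser below 0.012 m), for 0.1 s.
2. the diffuser is pivoted up by at least 7 degrees with its lugs still at the light box's slot (angle between the z axis of diffuser and the z axis of lightbox, either way round above 0.12 rad and z of diffuser_lugs in the frame of lightbox below 0.068 m and x of diffuser_lugs in the frame of lightbox between -0.1 and -0.05 m), for 0.05 s.
At the end, for the whole second after the job is handed in: The diffuser lies flat on the floor of the wash tray (within 5 degrees and 6 mm of height), tab side up, its centre within 60 mm in x and 50 mm in y of the tray's (all that the tray's walls allow), at rest, let go of, with the tab sprung out again (below 2 mm) (z of diffuser in the frame of tray between 0 and 0.011 m and angle between diffuser's own z axis and vertical below 0.08 rad and x of diffuser in the frame of tray between -0.06 and 0.06 m and y of diffuser in the frame of tray between -0.05 and 0.05 m and value of joint tab below 0.002 m and linear speed of diffuser below 0.02 m/s and contact force between the fingers and diffuser below 0.05 N); the robot touches nothing.
It fails at once if the diffuser is dropped (falls faster than 0.7 m/s, some 25 mm, out of the fingers) (linear speed of diffuser above 0.7 m/s and contact force between the fingers and diffuser below 0.05 N).
It fails at once if a bystander (fruit, jar, bottle, label roll, sizing ring or brush) is moved by more than 40 mm (distance of any of pomelo_a, pomelo_b, jar, spray, label_roll, size_gauge, brush from where it was at the start of the episode above 0.04 m).
It also fails if it takes over 45 s, if anything falls off the work surface, if the arm or the gripper's body presses on something with over 40 N, if the wrist force passes 120 N, or if a joint passes its speed limit or range.

## Robot

A 6-joint arm with a two-finger parallel gripper is mounted at the origin on the work surface. World frame = base frame: x ahead of the robot, y to its left, z up, the work surface at z = 0. Lengths are in m, angles in rad, forces in N, time in s.
With the tool pointing down it reaches from about 0.3 to 0.875 m from the base axis. Payload 6.4 kg.
Tool frame: the origin (TCP) lies at the very end of the fingers, on their centre line; the grasp point (between the pads) lies 19 mm behind it (ctrl.tcp_to_grasp is the distance from the TCP to the grasp point, in m); z points along the fingers, y is the direction in which the jaws open and shut (so a half turn about z gives the same grasp; the last joint's range is limited). The gripper opens to 85 mm and grips with 20 to 120 N. Pads are 22 mm wide; open, the fingers measure 114 mm over their backs; the gripper's body (76 mm by 85 mm) begins 54 mm behind the grasp point. The pads swing forward as they close: fully open they stand 13 mm farther back than shut.
Start: joints at [-1.509, 0.181, 1.607, -0, 1.354, -0.206], TCP at [0.152, -0.555, 0.231] pointing down, gripper open.
Joint ranges: [-2.99, 2.99], [-0.89, 2.07], [0.3, 2.58], [-1.14, 4.28], [0, 2.63], [-3.12, 3.12]. Speed limits (rad/s): [2.57, 2.57, 3.01, 3.14, 3.14, 3.14].

## Interface

Orientations are given as a unit quaternion [w, x, y, z].
In Python, from bench import ctrl gives the robot as it stands. The module is installed in compiled form; this text tells all that it offers.
- The arm moves only by the tool drive_tool, never from a script. Its argument "deltas" is a list of rows, each an object with "slide": the shift along the tool's x, y, z as a fraction of full scale, a list of three; "delta_rot": the turn, a rotation vector about the tool's x, y, z as a fraction of full scale, a list of three; "hand": the opening, from 0 (shut) to 1 (fully open). In form: [{"slide": [tx, ty, tz], "delta_rot": [wx, wy, wz], "hand": hand}, ...]. A call has exactly 5 rows; each row shifts and turns the commanded pose from where the row before left it, along the tool's axes as they then stand; what a row does not reach is not made up. Full scale, the value 1, is 50 mm for a shift and 180 degrees for a turn. A row lasts 1/8 s, in which the tool goes at most 62.5 mm and 10.7 degrees, less where a joint would pass 70% of its speed; a pose out of reach is approached as far as the arm can. A call with a number of a shift or a turn outside -1 to 1 is refused whole. A call with a gripper value outside its range is refused whole. The fingers move at their own pace and stop on an object; the grip force is fixed at half the most. Time passes only in rows, so rows that do not move let the fingers close, or fill a call up. It gives the time, the measured TCP pose, the force and the opening at its end, in the units of the state.
- ctrl.get_obs(): the state, without advancing time (a new reading comes with each control period).
- ctrl.camera(name): name is "side" or "top" or "wrist"; returns a dict with "frame" (400x640x3 uint8, red, green, blue), "mtx" (3x3 intrinsics, pixels), "R" (3x3) and "t" (3): a world point X has camera coordinates R X + t. Camera axes: x right, y down, z forward; pixel columns grow to the right and rows downward; lengths in m; the calibration is good to about 2 mm. A picture is of the moment at which its call begins. There is no depth.
- ctrl.hand_in(): hands the job in, once; it reports no verdict.
The state is a dict: "time_s": time; "q": joint angles; "dq": joint speeds; "joint_efforts": joint torques, N m; "eef_pos": TCP position; "eef_rot": TCP orientation; "wrist_force": force on the tool from outside, world axes, zero at the start; "torque": the same for the moment, N m; "opening": opening from 0.0 (shut) to 1.0 (fully open).
Only numpy, scipy, OpenCV 4.12 (cv2) and the standard library are available. Lean on these libraries where they do the work, as an engineer would, in place of code of your own. Each camera call takes 0.05 s, during which the arm holds its last target.

## Working session

There is one attempt and no reset: what is moved stays moved. The work goes in short steps, Python scripts to look and compute and a tool call to move; the robot and the scene stay as the last step left them, time stands still between calls to the robot, and variables do not carry over. Pictures are saved under pics/ and viewed, and the job is handed in when it is done.

Besides the shell and the picture viewer there is one more tool, called after "Call:" as a command line: name --argument value ..., lists and objects as JSON in quotes. drive_tool: Moves the arm, as the interface text tells. Its arguments: {"type":"object","properties":{"deltas":{"type":"array","items":{"type":"object","properties":{"slide":{"type":"array","items":{"type":"number"}},"delta_rot":{"type":"array","items":{"type":"number"}},"hand":{"type":"number"}}}}},"required":["deltas"]}

```bash
mkdir -p pics; cat > h.py <<'E'
import numpy as np,cv2
from bench import ctrl
def snap(n,tag):
    c=ctrl.camera(n); cv2.imwrite(f'pics/{tag}.png',c['frame'][:,:,::-1]); np.savez(f'pics/{tag}.npz',**c); return c
def load(tag): return dict(np.load(f'pics/{tag}.npz'))
def onplane(c,uv,z):
    uv=np.atleast_2d(np.array(uv,float)); d=np.c_[uv,np.ones(len(uv))]@np.linalg.inv(c['mtx']).T@c['R']
    o=-c['R'].T@c['t']; s=(z-o[2])/d[:,2]; return o+s[:,None]*d
def proj(c,X):
    p=(np.atleast_2d(X)@c['R'].T+c['t'])@c['mtx'].T; return p[:,:2]/p[:,2:]
E
python3 - <<'E'
from h import *
for n in ['side','top','wrist']:
    c=snap(n,n+'0'); print(n,-c['R'].T@c['t'],c['R'][2])
s=ctrl.get_obs(); print({k:np.round(v,3) for k,v in s.items()},ctrl.tcp_to_grasp)
E
```

```text
side [1.18186567 1.00357615 1.05971501] [-0.4236787  -0.66001952 -0.62037939]
top [ 0.4380356  -0.03191176  1.28174593] [ 0.07374629  0.02742777 -0.9968998 ]
wrist [ 0.21754365 -0.53621193  0.3738602 ] [-0.25953127 -0.06999334 -0.96319492]
{'time_s': np.float64(0.15), 'q': array([-1.509,  0.181,  1.608, -0.   ,  1.354, -0.206]), 'dq': array([-0.   , -0.002, -0.004,  0.001,  0.001,  0.001]), 'joint_efforts': array([ 0.0000e+00, -4.4527e+01, -3.5169e+01, -0.0000e+00,  6.0000e-03,
       -0.0000e+00]), 'eef_pos': array([ 0.152, -0.554,  0.231]), 'eef_rot': array([-0.001,  0.991,  0.133,  0.   ]), 'wrist_force': array([ 0.42 , -0.499,  0.294]), 'torque': array([-0.038,  0.012, -0.013]), 'opening': np.float64(1.0)} 0.0187
```

View pics/top0.png

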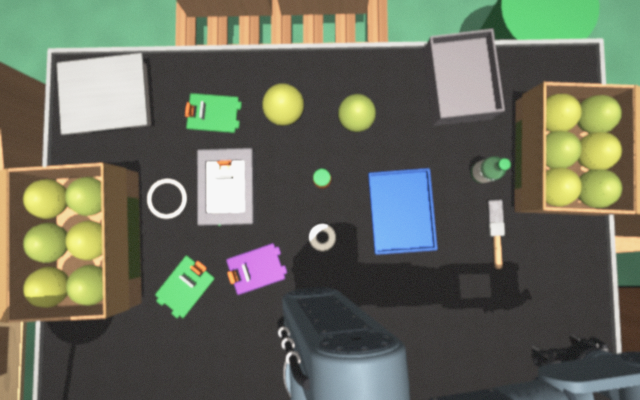

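View pics/side0.png

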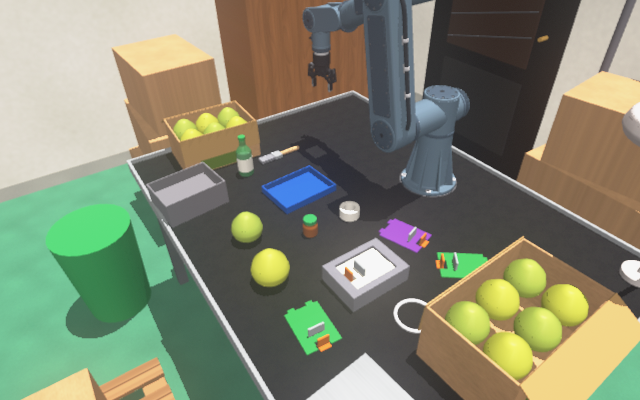

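The top view shows the light box at about (225,187) with its tab at (225,163). The tray is at about (403,211), the jar's cap at (321,178) and the label roll at (322,237). Next I measure them.

```bash
python3 - <<'E'
from h import *
c=load('top0'); f=c['frame']; hsv=cv2.cvtColor(f,cv2.COLOR_RGB2HSV)
def rect(m,z,name):
    cs,_=cv2.findContours(m.astype(np.uint8),cv2.RETR_EXTERNAL,cv2.CHAIN_APPROX_NONE)
    for k in cs:
        if cv2.contourArea(k)<25: continue
        P=onplane(c,k[:,0,:],z)[:,:2]
        (cx,cy),(w,h),a=cv2.minAreaRect((P*1000).astype(np.float32))
        print(name,k[:,0].mean(0).round(1),'c',round(cx,1),round(cy,1),'wh',round(w,1),round(h,1),'a',round(a,2))
H,S,V=[hsv[...,i].astype(int) for i in range(3)]
rect((H>100)&(H<125)&(S>120)&(V>60),.03,'tray')
reg=np.zeros(H.shape,bool); reg[140:235,188:262]=1
rect(reg&(V>100),.062,'box')
rect(reg&(V>225)&(S<30),.054,'panel')
rect((H>3)&(H<18)&(S>140)&reg,.086,'tab')
rect((H>55)&(H<80)&(S>100)&(V>80),.07,'green')
print(f[155:220:4,225]); 
im=cv2.resize(f[140:260,180:450],None,fx=2.9,fy=2.9,interpolation=cv2.INTER_CUBIC); cv2.imwrite('pics/z0.png',im[:,:,::-1])
w=load('wrist0'); cv2.imwrite('pics/w.png',w['frame'][:,:,::-1])
c=load('side0');im=cv2.resize(c['frame'][225:315,310:420],None,fx=6,fy=6,interpolation=cv2.INTER_CUBIC); cv2.imwrite('pics/z1.png',im[:,:,::-1])
E
```

```text
tray [402.1 210.9] c 481.9 -239.2 wh 244.9 185.5 a 3.8
box [224.5 186.5] c 556.2 282.4 wh 226.8 164.9 a 0.85
panel [225.5 186. ] c 556.8 281.2 wh 154.3 112.7 a 0.75
green [183.7 286.5] c 264.1 398.1 wh 108.3 156.9 a 51.7
green [321.3 176.3] c 582.5 -1.9 wh 43.6 46.8 a 89.51
green [503.7 163.9] c 611.7 -526.9 wh 34.1 34.9 a 87.84
green [212.4 112.6] c 774.8 315.6 wh 157.1 109.3 a 84.45
green [549.6  16.8] c 1039.9 -677.5 wh 290.2 115.8 a 88.7
[[203 197 200]
 [219 192 187]
 [236 145  81]
 [247 246 244]
 [247 247 247]
 [245 245 243]
 [242 242 241]
 [247 247 247]
 [247 247 247]
 [247 247 247]
 [247 247 247]
 [247 247 247]
 [247 247 247]
 [247 247 247]
 [247 247 247]
 [205 199 202]
 [209 202 205]]
```

View pics/z0.png

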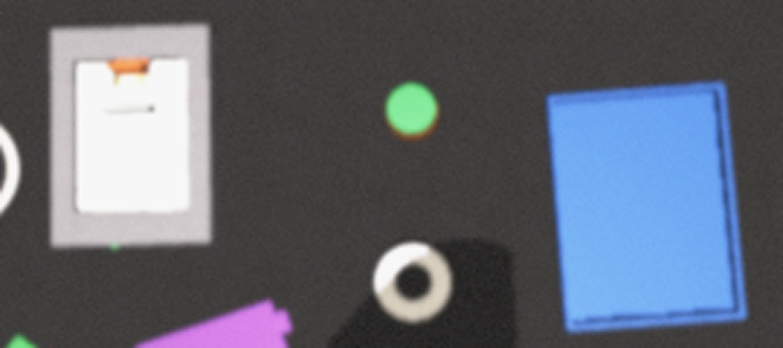

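View pics/z1.png

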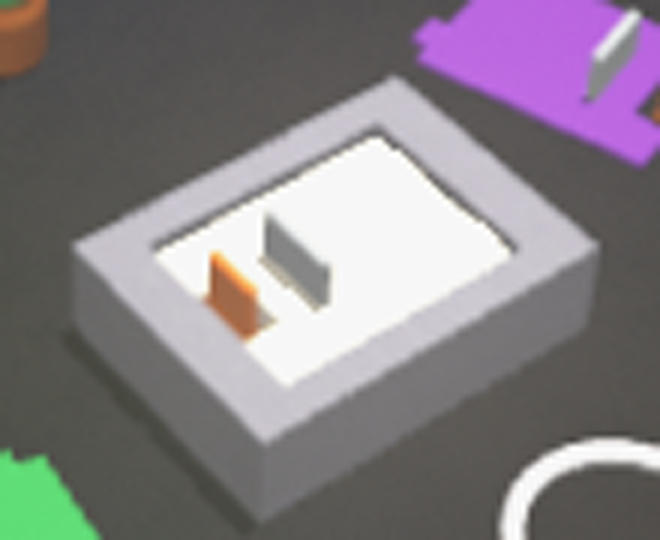

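```bash
cat >> h.py <<'E'
from scipy.spatial.transform import Rotation as Ro
def pose():
    s=ctrl.get_obs(); q=s['eef_rot']; return np.array(s['eef_pos']),Ro.from_quat([q[1],q[2],q[3],q[0]])
def down(yaw,tilt=0): # tool y along box +x (yaw), z down; tilt raises +x end
    return Ro.from_euler('z',yaw)*Ro.from_euler('y',-tilt)*Ro.from_matrix(np.array([[0,1,0],[1,0,0],[0,0,-1]]).T)
def plan(p1,R1,N,p0=None,R0=None,Nr=None):
    if p0 is None: p0,R0=pose()
    rv=(R0.inv()*R1).as_rotvec(); Nr=Nr or N
    p=p0.copy();R=R0
    for i in range(N):
        tgt=p0+(p1-p0)*(i+1)/N
        sl=(R.inv().apply(tgt-p)/0.05).round(3)
        dr=(rv/Nr/np.pi).round(4) if i<Nr else np.zeros(3)
        print('{"slide":',sl.tolist(),',"delta_rot":',(dr+0).tolist(),'}')
        p=p+R.apply(sl*.05); R=R*Ro.from_rotvec(dr*np.pi)
    print('end',p.round(4),(R.inv()*R1).magnitude())
E
python3 - <<'E'
from h import *
plan(np.array([.5975,.2826,.22]),down(.014),25)
E
```

```text
{"slide": [0.521, -0.551, 0.009] ,"delta_rot": [0.0, 0.0, -0.0168] }
{"slide": [0.549, -0.523, 0.01] ,"delta_rot": [0.0, 0.0, -0.0168] }
{"slide": [0.576, -0.493, 0.009] ,"delta_rot": [0.0, 0.0, -0.0168] }
{"slide": [0.601, -0.463, 0.009] ,"delta_rot": [0.0, 0.0, -0.0168] }
{"slide": [0.624, -0.43, 0.01] ,"delta_rot": [0.0, 0.0, -0.0168] }
{"slide": [0.647, -0.396, 0.009] ,"delta_rot": [0.0, 0.0, -0.0168] }
{"slide": [0.666, -0.361, 0.01] ,"delta_rot": [0.0, 0.0, -0.0168] }
{"slide": [0.685, -0.326, 0.009] ,"delta_rot": [0.0, 0.0, -0.0168] }
{"slide": [0.701, -0.29, 0.009] ,"delta_rot": [0.0, 0.0, -0.0168] }
{"slide": [0.715, -0.252, 0.01] ,"delta_rot": [0.0, 0.0, -0.0168] }
{"slide": [0.727, -0.214, 0.009] ,"delta_rot": [0.0, 0.0, -0.0168] }
{"slide": [0.738, -0.175, 0.009] ,"delta_rot": [0.0, 0.0, -0.0168] }
{"slide": [0.746, -0.136, 0.01] ,"delta_rot": [0.0, 0.0, -0.0168] }
{"slide": [0.752, -0.097, 0.009] ,"delta_rot": [0.0, 0.0, -0.0168] }
{"slide": [0.756, -0.057, 0.01] ,"delta_rot": [0.0, 0.0, -0.0168] }
{"slide": [0.758, -0.017, 0.009] ,"delta_rot": [0.0, 0.0, -0.0168] }
{"slide": [0.758, 0.024, 0.009] ,"delta_rot": [0.0, 0.0, -0.0168] }
{"slide": [0.756, 0.063, 0.01] ,"delta_rot": [0.0, 0.0, -0.0168] }
{"slide": [0.751, 0.103, 0.009] ,"delta_rot": [0.0, 0.0, -0.0168] }
{"slide": [0.745, 0.142, 0.009] ,"delta_rot": [0.0, 0.0, -0.0168] }
{"slide": [0.736, 0.182, 0.01] ,"delta_rot": [0.0, 0.0, -0.0168] }
{"slide": [0.725, 0.22, 0.009] ,"delta_rot": [0.0, 0.0, -0.0168] }
{"slide": [0.713, 0.258, 0.009] ,"delta_rot": [0.0, 0.0, -0.0168] }
{"slide": [0.699, 0.295, 0.01] ,"delta_rot": [0.0, 0.0, -0.0168] }
{"slide": [0.682, 0.332, 0.009] ,"delta_rot": [0.0, 0.0, -0.0168] }
end [0.5975 0.2826 0.22  ] 0.002818445807403989
```

Call:
drive_tool --deltas '[{"slide": [0.5,-0.5,0],"delta_rot": [0,0,-0.042],"hand": 1},{"slide": [0.55,-0.4,0],"delta_rot": [0,0,-0.042],"hand": 1},{"slide": [0.6,-0.3,0],"delta_rot": [0,0,-0.042],"hand": 1},{"slide": [0.7,-0.2,0],"delta_rot": [0,0,-0.042],"hand": 1},{"slide": [0.7,-0.1,0],"delta_rot": [0,0,-0.042],"hand": 1}]'

```text
time_s: 0.78
eef_pos: [0.2483, -0.4074, 0.2311]
eef_rot: [-0.0, 0.893, 0.449, 0.0]
wrist_force: [-0.5, -1.3, -0.3]
opening: 1.004
```

Call:
drive_tool --deltas '[{"slide": [0.75,0,0],"delta_rot": [0,0,-0.042],"hand": 1},{"slide": [0.75,0.1,0],"delta_rot": [0,0,-0.042],"hand": 1},{"slide": [0.75,0.2,0],"delta_rot": [0,0,-0.042],"hand": 1},{"slide": [0.75,0.3,0],"delta_rot": [0,0,-0.042],"hand": 1},{"slide": [0.75,0.4,0],"delta_rot": [0,0,-0.042],"hand": 1}]'

```text
time_s: 1.4
eef_pos: [0.3646, -0.2484, 0.2312]
eef_rot: [0.0, 0.7, 0.714, 0.0]
wrist_force: [0.4, -0.8, -0.1]
opening: 0.998
```

```bash
python3 - <<'E'
from h import *
print(pose()[0],ctrl.get_obs()['time_s'])
plan(np.array([.5975,.2826,.20]),down(.014),10)
E
```

```text
[ 0.36460675 -0.24841869  0.23120621] 1.4
{"slide": [1.052, 0.487, 0.062] ,"delta_rot": [0.0, 0.0, 0.0002] }
{"slide": [1.053, 0.487, 0.063] ,"delta_rot": [0.0, 0.0, 0.0002] }
{"slide": [1.053, 0.486, 0.062] ,"delta_rot": [0.0, 0.0, 0.0002] }
{"slide": [1.053, 0.486, 0.063] ,"delta_rot": [0.0, 0.0, 0.0002] }
{"slide": [1.054, 0.484, 0.062] ,"delta_rot": [0.0, 0.0, 0.0002] }
{"slide": [1.053, 0.484, 0.063] ,"delta_rot": [0.0, 0.0, 0.0002] }
{"slide": [1.055, 0.484, 0.062] ,"delta_rot": [0.0, 0.0, 0.0002] }
{"slide": [1.054, 0.483, 0.062] ,"delta_rot": [0.0, 0.0, 0.0002] }
{"slide": [1.055, 0.482, 0.063] ,"delta_rot": [0.0, 0.0, 0.0002] }
{"slide": [1.055, 0.481, 0.062] ,"delta_rot": [0.0, 0.0, 0.0002] }
end [0.5975 0.2826 0.2   ] 0.00015165028398751037
```

Call:
drive_tool --deltas '[{"slide": [0.7,0.32,0.0],"delta_rot": [0,0,0],"hand": 1},{"slide": [0.7,0.32,0],"delta_rot": [0,0,0],"hand": 1},{"slide": [0.7,0.32,0],"delta_rot": [0,0,0],"hand": 1},{"slide": [0.7,0.32,0],"delta_rot": [0,0,0],"hand": 1},{"slide": [0.7,0.32,0],"delta_rot": [0,0,0],"hand": 1}]'

```text
time_s: 2.02
eef_pos: [0.4414, -0.072, 0.2312]
eef_rot: [-0.0, 0.701, 0.713, -0.0]
wrist_force: [1.1, 0.9, -0.2]
opening: 1.001
```

Call:
drive_tool --deltas '[{"slide": [0.7,0.32,0.0],"delta_rot": [0,0,0],"hand": 1},{"slide": [0.7,0.32,0],"delta_rot": [0,0,0],"hand": 1},{"slide": [0.7,0.32,0],"delta_rot": [0,0,0],"hand": 1},{"slide": [0.7,0.32,0],"delta_rot": [0,0,0],"hand": 1},{"slide": [0.7,0.32,0],"delta_rot": [0,0,0],"hand": 1}]'

```text
time_s: 2.65
eef_pos: [0.5185, 0.1043, 0.231]
eef_rot: [-0.0, 0.701, 0.713, -0.0]
wrist_force: [0.6, 0.2, 0.3]
opening: 1.0
```

Call:
drive_tool --deltas '[{"slide": [0.7,0.32,0.1],"delta_rot": [0,0,0],"hand": 1},{"slide": [0.7,0.32,0.2],"delta_rot": [0,0,0],"hand": 1},{"slide": [0.7,0.32,0.2],"delta_rot": [0,0,0],"hand": 1},{"slide": [0.7,0.32,0.2],"delta_rot": [0,0,0],"hand": 1},{"slide": [0.5,0.3,0.1],"delta_rot": [0,0,0],"hand": 1}]'

```text
time_s: 3.28
eef_pos: [0.5943, 0.2708, 0.19]
eef_rot: [-0.001, 0.701, 0.713, -0.001]
wrist_force: [0.4, -0.9, -0.4]
opening: 0.997
```

```bash
python3 - <<'E'
from h import *
snap('wrist','w1');snap('side','s1');snap('top','t1')
print(pose()[0],ctrl.get_obs()['time_s'])
plan(np.array([.5975,.2826,.15]),down(.014),3)
E
```

```text
[0.59415458 0.27014689 0.19006332] 3.425
{"slide": [0.083, 0.024, 0.267] ,"delta_rot": [-0.0002, 0.0001, 0.0004] }
{"slide": [0.082, 0.024, 0.267] ,"delta_rot": [-0.0002, 0.0001, 0.0004] }
{"slide": [0.083, 0.024, 0.267] ,"delta_rot": [-0.0002, 0.0001, 0.0004] }
end [0.5975 0.2826 0.15  ] 0.0006273584254020615
```

View pics/w1.png

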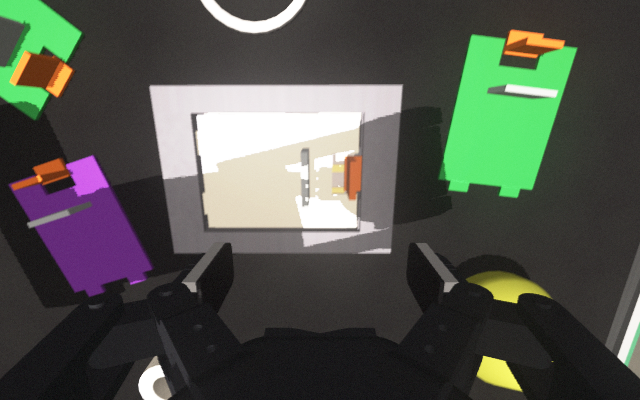

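The wrist view shows the box's top corners at (150,86), (403,85), (392,253) and (174,253). The rib top is near x=305 and the tab top near x=355.

```bash
python3 - <<'E'
from h import *
c=load('w1'); print('cam',-c['R'].T@c['t'])
P=onplane(c,[(150,86),(403,85),(392,253),(174,253)],.062); print(P.round(4)); print('mean',P.mean(0), P[1]-P[0],P[2]-P[3],P[0]-P[3])
f=c['frame']; im=cv2.resize(f[100:250,180:380],None,fx=4,fy=4,interpolation=cv2.INTER_CUBIC); cv2.imwrite('pics/z2.png',im[:,:,::-1])
d=.014; R=Ro.from_euler('z',d).as_matrix()
for n,b in dict(ribtop_in=(22,0,86),ribtop_out=(28,0,86),tabtop=(70,0,86)).items():
    X=R@np.array(b)/1000+[.5565,.282,0]
    print(n,proj(c,X+R@[0,.017,0]),proj(c,X-R@[0,.017,0]))
E
```

```text
cam [0.59297567 0.33897382 0.3333034 ]
[[0.4441 0.3605 0.062 ]
 [0.6646 0.365  0.062 ]
 [0.6685 0.2045 0.062 ]
 [0.4463 0.2006 0.062 ]]
mean [0.55587886 0.28265859 0.062     ] [0.22045679 0.00456421 0.        ] [0.22218503 0.0039753  0.        ] [-0.00215688  0.15990069  0.        ]
ribtop_in [[302.08657829 162.72698875]] [[302.59368405 201.03198202]]
ribtop_out [[309.13677575 162.75061858]] [[309.39310914 201.05532364]]
tabtop [[358.49406134 162.91604714]] [[356.99457559 201.21873382]]
```

View pics/z2.png

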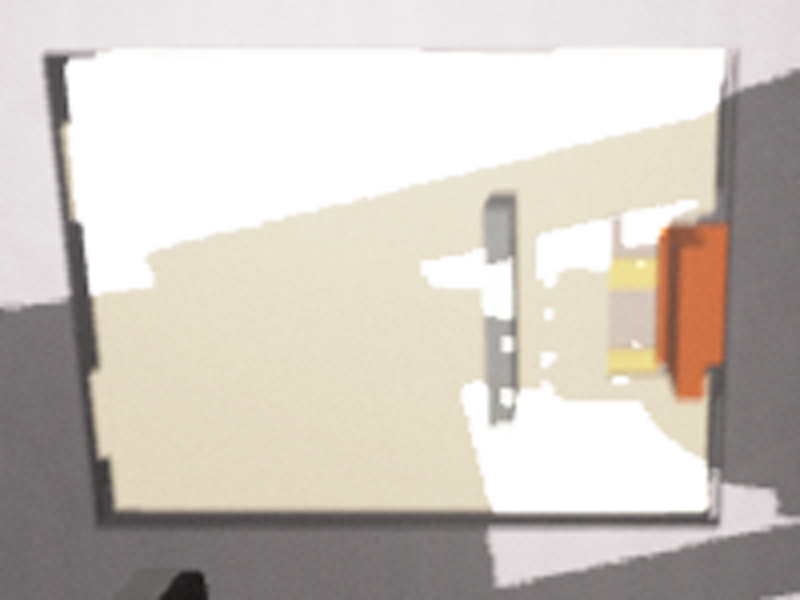

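View pics/s1.png

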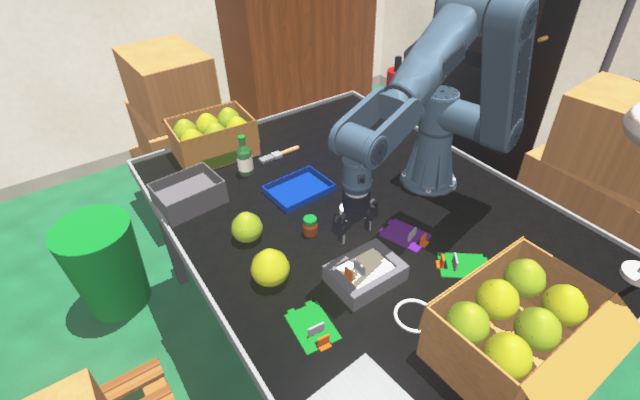

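Call:
drive_tool --deltas '[{"slide": [0.1,0.02,0.4],"delta_rot": [0,0,0],"hand": 1},{"slide": [0.1,0.02,0.4],"delta_rot": [0,0,0],"hand": 1},{"slide": [0.08,0.02,0.4],"delta_rot": [0,0,0],"hand": 1},{"slide": [0,0,0.4],"delta_rot": [0,0,0],"hand": 0.85},{"slide": [0,0,0],"delta_rot": [0,0,0],"hand": 0.85}]'

```text
time_s: 4.05
eef_pos: [0.5956, 0.2827, 0.1083]
eef_rot: [-0.001, 0.701, 0.713, -0.002]
wrist_force: [-0.5, -0.5, 0.6]
opening: 0.855
```

```bash
python3 - <<'E'
from h import *
snap('wrist','w2');c=snap('side','s2')
f=c['frame'][150:320,290:440]; cv2.imwrite('pics/z3.png',cv2.resize(f,None,fx=4,fy=3.5*4/4,interpolation=cv2.INTER_CUBIC)[:,:,::-1])
print(pose()[0],ctrl.get_obs()['opening'])
plan(np.array([.597,.284,.066]),down(.017),3)
E
```

```text
[0.59743352 0.28320938 0.11119369] 0.8504626106802196
{"slide": [0.005, -0.003, 0.301] ,"delta_rot": [0.0, 0.0, -0.0001] }
{"slide": [0.006, -0.002, 0.302] ,"delta_rot": [0.0, 0.0, -0.0001] }
{"slide": [0.005, -0.003, 0.301] ,"delta_rot": [0.0, 0.0, -0.0001] }
end [0.597 0.284 0.066] 0.000356688558044488
```

View pics/z3.png

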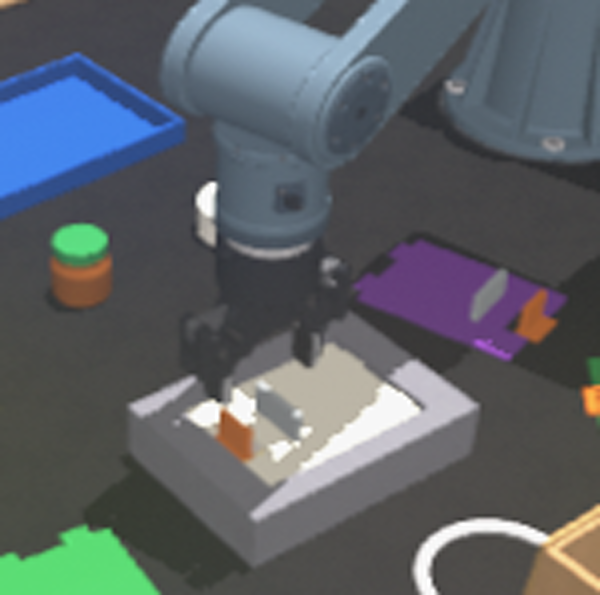

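View pics/w2.png

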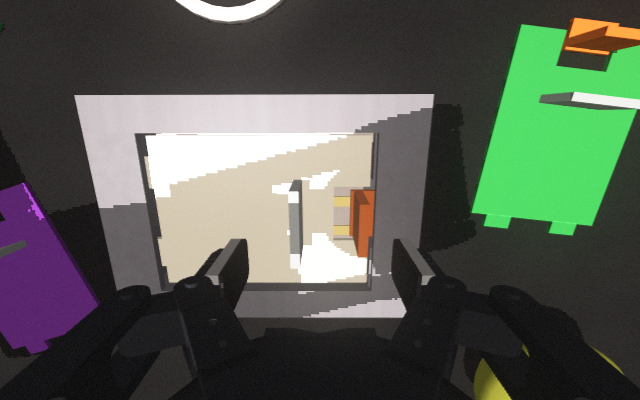

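Call:
drive_tool --deltas '[{"slide": [0.02,0,0.3],"delta_rot": [0,0,0],"hand": 0.75},{"slide": [0,0,0.3],"delta_rot": [0,0,0],"hand": 0.75},{"slide": [0,0,0.26],"delta_rot": [0,0,0],"hand": 0.75},{"slide": [0,0,0],"delta_rot": [0,0,0],"hand": 0.75},{"slide": [0,0,0],"delta_rot": [0,0,0],"hand": 0.75}]'

```text
time_s: 4.78
eef_pos: [0.5975, 0.2844, 0.0684]
eef_rot: [0.0, 0.701, 0.713, 0.0]
wrist_force: [-0.0, -0.3, 0.2]
opening: 0.748
```

```bash
python3 - <<'E'
from h import *
snap('wrist','w3');c=snap('side','s3')
f=c['frame'][205:315,315:415]; cv2.imwrite('pics/z4.png',cv2.resize(f,None,fx=6,fy=5.4,interpolation=cv2.INTER_CUBIC)[:,:,::-1])
s=ctrl.get_obs();print(pose()[0],s['opening'],s['wrist_force'],s['time_s'])
plan(np.array([.597,.284,.066]),down(.017),1)
E
```

```text
[0.59786395 0.284492   0.0689773 ] 0.7505425655783086 [-0.52374443  0.18989283 -0.05631693] 4.875
{"slide": [-0.01, -0.018, 0.06] ,"delta_rot": [0.0004, -0.0001, -0.0002] }
end [0.597 0.284 0.066] 0.00010862593620590238
```

View pics/z4.png

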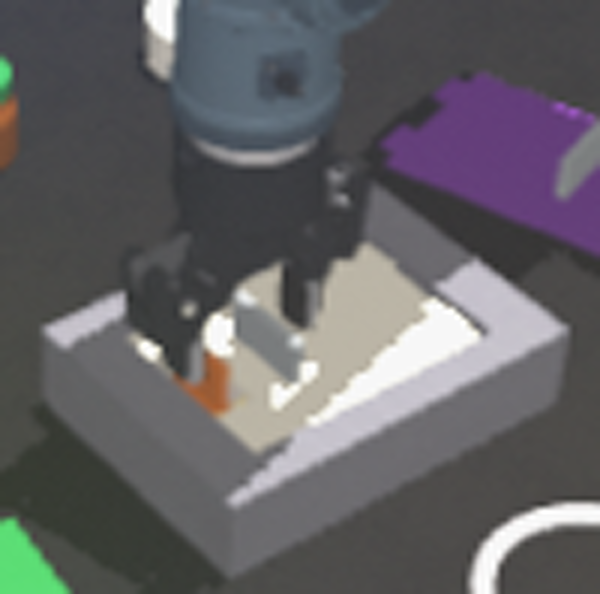

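View pics/w3.png

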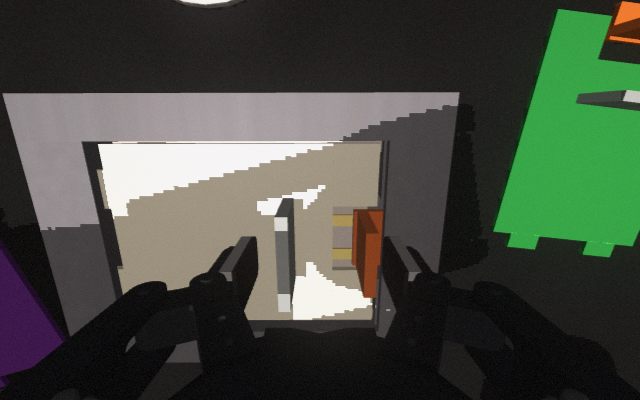

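```bash
python3 - <<'E'
from h import *
c=load('w3'); p,R=pose()
for b in [0,-.004,-.008,-.012]:
  for s in (-1,1):
    print(b,s,[proj(c,p+R.apply([x,s*.032,b])).round(0).tolist() for x in(-.011,.011)])
c=load('s3')
for b in [0,-.004,-.008,-.012]: print(b,[((proj(c,p+R.apply([x,s*.032,b]))-[315,205])*[6,5.4]).round(0).tolist() for s in (-1,1) for x in(-.011,.011)])
E
```

```text
0 -1 [[[262.0, 266.0]], [[260.0, 228.0]]]
0 1 [[[380.0, 266.0]], [[382.0, 228.0]]]
-0.004 -1 [[[261.0, 270.0]], [[258.0, 231.0]]]
-0.004 1 [[[381.0, 270.0]], [[384.0, 231.0]]]
-0.008 -1 [[[259.0, 274.0]], [[257.0, 234.0]]]
-0.008 1 [[[383.0, 274.0]], [[386.0, 234.0]]]
-0.012 -1 [[[258.0, 278.0]], [[255.0, 237.0]]]
-0.012 1 [[[385.0, 278.0]], [[387.0, 237.0]]]
0 [[[274.0, 318.0]], [[301.0, 341.0]], [[175.0, 366.0]], [[201.0, 390.0]]]
-0.004 [[[274.0, 313.0]], [[301.0, 336.0]], [[175.0, 361.0]], [[202.0, 385.0]]]
-0.008 [[[274.0, 308.0]], [[302.0, 331.0]], [[175.0, 356.0]], [[202.0, 380.0]]]
-0.012 [[[275.0, 303.0]], [[302.0, 326.0]], [[175.0, 351.0]], [[202.0, 375.0]]]
```

Call:
drive_tool --deltas '[{"slide": [-0.01,-0.015,0.16],"delta_rot": [0,0,0],"hand": 0.75},{"slide": [0,0,0],"delta_rot": [0,0,0],"hand": 0.65},{"slide": [0,0,0],"delta_rot": [0,0,0],"hand": 0.6},{"slide": [0,0,0],"delta_rot": [0,0,0],"hand": 0.55},{"slide": [0,0,0],"delta_rot": [0,0,0],"hand": 0.55}]'

```text
time_s: 5.5
eef_pos: [0.598, 0.2839, 0.0611]
eef_rot: [0.001, 0.701, 0.713, 0.001]
wrist_force: [5.8, -0.7, 1.1]
opening: 0.546
```

```bash
python3 - <<'E'
from h import *
snap('wrist','w4');c=snap('side','s4')
f=c['frame'][205:315,315:415]; cv2.imwrite('pics/z5.png',cv2.resize(f,None,fx=6,fy=5.4,interpolation=cv2.INTER_CUBIC)[:,:,::-1])
s=ctrl.get_obs();print(pose()[0],s['opening'],s['wrist_force'],s['time_s'])
E
```

```text
[0.5979336  0.28387269 0.06110538] 0.5485717747469576 [ 4.90498023 -0.30251556 -0.26815367] 5.6
```

View pics/w4.png

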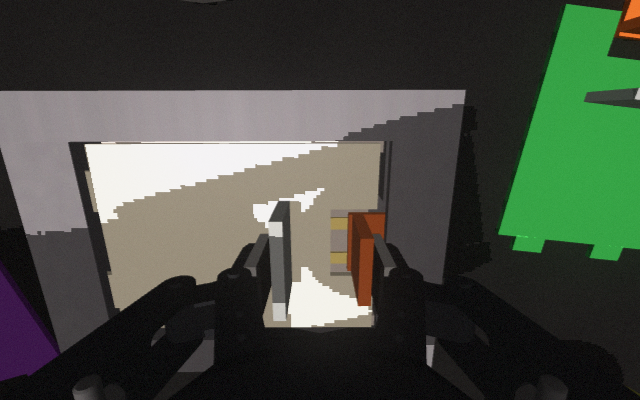

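View pics/z5.png

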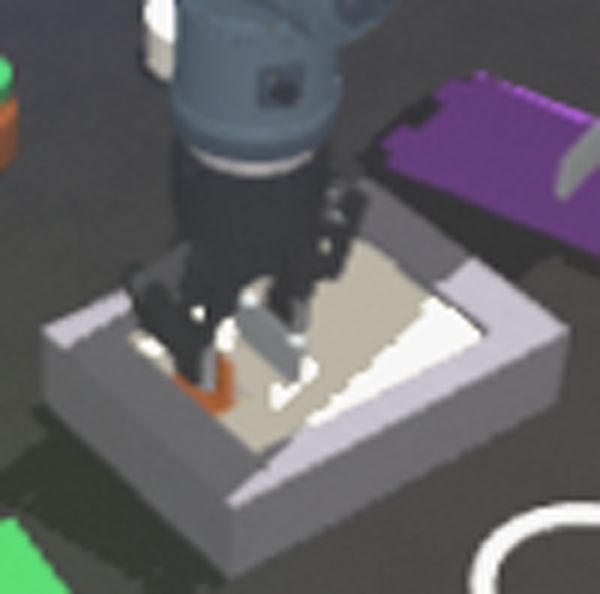

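Call:
drive_tool --deltas '[{"slide": [0,0,0],"delta_rot": [0,0,0],"hand": 0.5},{"slide": [0,0,0],"delta_rot": [0,0,0],"hand": 0.45},{"slide": [0,0,0],"delta_rot": [0,0,0],"hand": 0.2},{"slide": [0,0,0],"delta_rot": [0,0,0],"hand": 0},{"slide": [0,0,0],"delta_rot": [0,0,0],"hand": 0}]'

```text
time_s: 6.22
eef_pos: [0.5959, 0.284, 0.0621]
eef_rot: [-0.0, 0.701, 0.713, -0.001]
wrist_force: [-6.5, -1.7, 14.4]
opening: 0.429
```

```bash
python3 - <<'E'
from h import *
snap('wrist','w5')
s=ctrl.get_obs();print(pose()[0],s['opening'],s['opening']*85,s['wrist_force'],s['torque'],s['time_s'])
E
```

```text
[0.59589206 0.28397484 0.06213913] 0.428958398348183 36.461463859595554 [-6.29069909 -2.86289336 13.93906581] [-0.35248576  0.89346     0.04125079] 6.275
```

View pics/w5.png

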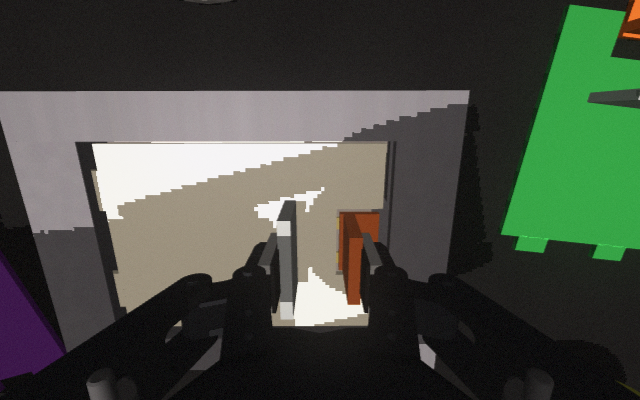

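Call:
drive_tool --deltas '[{"slide": [0,-0.01,-0.078],"delta_rot": [-0.0111,0,0],"hand": 0},{"slide": [0,-0.01,-0.078],"delta_rot": [-0.0111,0,0],"hand": 0},{"slide": [0,-0.01,-0.078],"delta_rot": [-0.0111,0,0],"hand": 0},{"slide": [0,-0.01,-0.078],"delta_rot": [-0.0111,0,0],"hand": 0},{"slide": [0,-0.01,-0.078],"delta_rot": [-0.0111,0,0],"hand": 0}]'

```text
time_s: 6.9
eef_pos: [0.5923, 0.2838, 0.0796]
eef_rot: [0.061, 0.699, 0.71, 0.062]
wrist_force: [1.1, -0.2, 1.3]
opening: 0.43
```

```bash
cat > chk.py <<'E'
from h import *
import sys
t=sys.argv[1]
snap('wrist','w'+t);c=snap('side','s'+t)
f=c['frame'][205:315,315:415]; cv2.imwrite(f'pics/z{t}.png',cv2.resize(f,None,fx=6,fy=5.4,interpolation=cv2.INTER_CUBIC)[:,:,::-1])
s=ctrl.get_obs();p,R=pose();print(p.round(4),s['opening'],s['wrist_force'].round(1),s['torque'].round(2),s['time_s'])
z=R.as_matrix()[:,2];th=np.arctan2(z[0],-z[2]);print('tilt',np.degrees(th))
piv=np.array([.4843,.2815,.05]);d=Ro.from_euler('z',-.017).apply(p-piv)
print('r',np.hypot(d[0],d[2]),'phi',np.degrees(np.arctan2(d[2],d[0])))
E
python3 chk.py 6
```

```text
[0.5917 0.284  0.0796] 0.42887179884816834 [ 0.4 -0.  -0.2] [ 0.1   0.16 -0.  ] 7.0
tilt 9.949507664071946
r 0.11143778497084776 phi 15.40973540571548
```

View pics/z6.png

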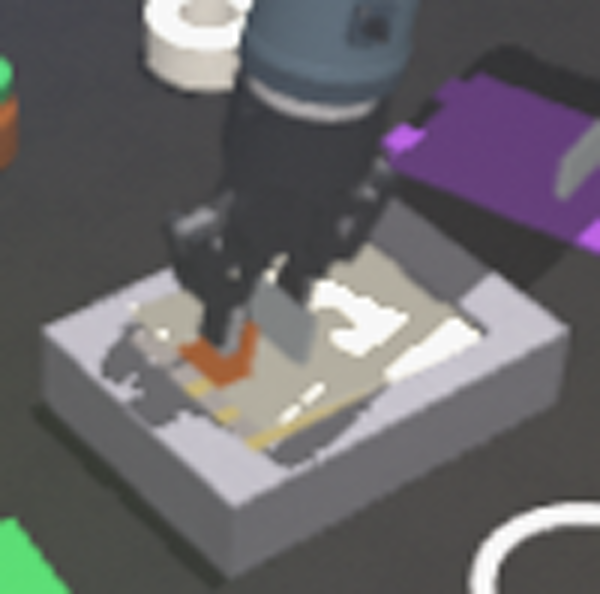

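The tab end has lifted clear of the lip, the tilt is 10° and the forces are near zero. I continue the arc.

Call:
drive_tool --deltas '[{"slide": [0,-0.01,-0.082],"delta_rot": [-0.0111,0,0],"hand": 0},{"slide": [0,-0.01,-0.08],"delta_rot": [-0.0111,0,0],"hand": 0},{"slide": [0,-0.01,-0.08],"delta_rot": [-0.0111,0,0],"hand": 0},{"slide": [0,-0.01,-0.08],"delta_rot": [-0.0111,0,0],"hand": 0},{"slide": [0,-0.01,-0.08],"delta_rot": [-0.0111,0,0],"hand": 0}]'

```text
time_s: 7.62
eef_pos: [0.5849, 0.2835, 0.0978]
eef_rot: [0.121, 0.691, 0.702, 0.123]
wrist_force: [1.7, 0.2, -0.9]
opening: 0.433
```

```bash
python3 chk.py 7
```

```text
[0.5847 0.2836 0.098 ] 0.42575263818420334 [ 0.9 -0.2 -1.9] [ 0.01 -0.06  0.07] 7.725
tilt 19.91448668133318
r 0.11134425306071725 phi 25.564071550686972
```

View pics/z7.png

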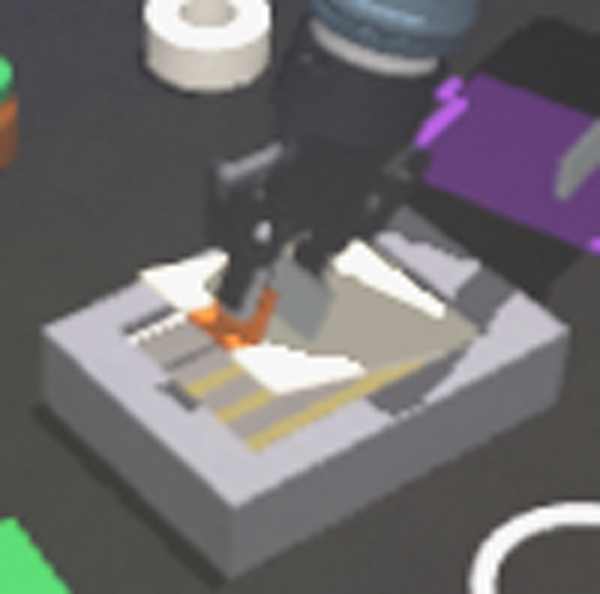

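Call:
drive_tool --deltas '[{"slide": [0,0.12,0],"delta_rot": [0,0,0],"hand": 0},{"slide": [0,0.12,0],"delta_rot": [0,0,0],"hand": 0},{"slide": [0,0.12,0],"delta_rot": [0,0,0],"hand": 0},{"slide": [0,0.12,0],"delta_rot": [0,0,0],"hand": 0},{"slide": [0,0.12,0],"delta_rot": [0,0,0],"hand": 0}]'

```text
time_s: 8.35
eef_pos: [0.6141, 0.2841, 0.1088]
eef_rot: [0.122, 0.691, 0.702, 0.124]
wrist_force: [0.4, 0.3, -1.4]
opening: 0.431
```

```bash
python3 chk.py 8
```

```text
[0.6146 0.2841 0.1092] 0.42746140726814486 [ 0.5  0.3 -1.1] [-0.01  0.17 -0.  ] 8.45
tilt 20.033701819332357
r 0.14312866798137786 phi 24.42919288405448
```

View pics/z8.png

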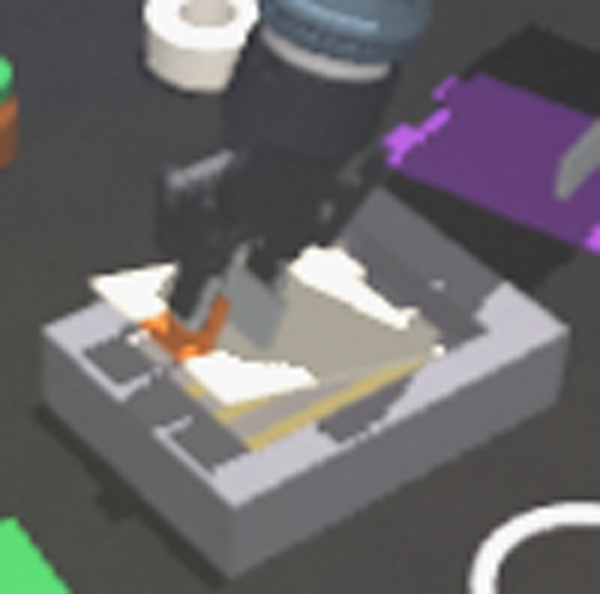

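Call:
drive_tool --deltas '[{"slide": [0,0.1,-0.28],"delta_rot": [0,0,0],"hand": 0},{"slide": [0,0.1,-0.28],"delta_rot": [0,0,0],"hand": 0},{"slide": [0,0.2,-0.56],"delta_rot": [0,0,0],"hand": 0},{"slide": [0,0.2,-0.56],"delta_rot": [0,0,0],"hand": 0},{"slide": [0,0.2,-0.56],"delta_rot": [0,0,0],"hand": 0}]'

```text
time_s: 9.07
eef_pos: [0.613, 0.2843, 0.2303]
eef_rot: [0.122, 0.69, 0.702, 0.124]
wrist_force: [-0.1, 0.1, -1.7]
opening: 0.431
```

```bash
python3 chk.py 9
```

```text
[0.6155 0.2851 0.2341] 0.42357067246620794 [ 1.5  0.6 -1. ] [0.03 0.18 0.02] 9.175
tilt 20.514078803163592
r 0.22611817909333232 phi 54.52100674619029
```

View pics/s9.png

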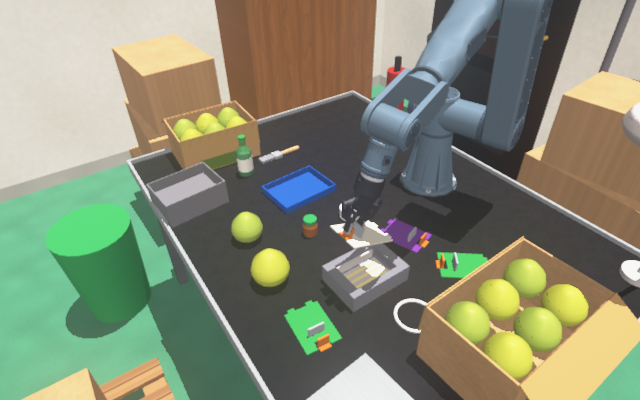

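Call:
drive_tool --deltas '[{"slide": [0,0,0],"delta_rot": [0.0222,0,0],"hand": 0},{"slide": [-0.2,0,0],"delta_rot": [0.0222,0,0],"hand": 0},{"slide": [-0.4,0,0],"delta_rot": [0.0222,0,0],"hand": 0},{"slide": [-0.6,0,0],"delta_rot": [0.0222,0,0],"hand": 0},{"slide": [-0.6,0,0],"delta_rot": [0.0222,0,0],"hand": 0}]'

```text
time_s: 9.8
eef_pos: [0.614, 0.1934, 0.2269]
eef_rot: [-0.001, 0.701, 0.713, -0.001]
wrist_force: [0.4, 0.5, -1.7]
opening: 0.426
```

```bash
python3 chk.py 10; python3 - <<'E'
from h import *
plan(np.array([.5229,-.2363,.20]),down(.066),15)
E
```

```text
[0.6154 0.1909 0.2265] 0.4258917831896954 [-0.1  0.5 -1.2] [ 0.02 -0.02 -0.03] 9.9
tilt -0.10683026626011553
r 0.2189267407374776 phi 53.7326021410721
{"slide": [-0.568, -0.131, 0.036] ,"delta_rot": [0.0, 0.0, -0.0011] }
{"slide": [-0.567, -0.132, 0.037] ,"delta_rot": [0.0, 0.0, -0.0011] }
{"slide": [-0.567, -0.134, 0.036] ,"delta_rot": [0.0, 0.0, -0.0011] }
{"slide": [-0.567, -0.137, 0.036] ,"delta_rot": [0.0, 0.0, -0.0011] }
{"slide": [-0.566, -0.138, 0.037] ,"delta_rot": [0.0, 0.0, -0.0011] }
{"slide": [-0.565, -0.141, 0.036] ,"delta_rot": [0.0, 0.0, -0.0011] }
{"slide": [-0.566, -0.142, 0.036] ,"delta_rot": [0.0, 0.0, -0.0011] }
{"slide": [-0.564, -0.144, 0.037] ,"delta_rot": [0.0, 0.0, -0.0011] }
{"slide": [-0.564, -0.146, 0.036] ,"delta_rot": [0.0, 0.0, -0.0011] }
{"slide": [-0.564, -0.148, 0.036] ,"delta_rot": [0.0, 0.0, -0.0011] }
{"slide": [-0.563, -0.151, 0.037] ,"delta_rot": [0.0, 0.0, -0.0011] }
{"slide": [-0.562, -0.152, 0.036] ,"delta_rot": [0.0, 0.0, -0.0011] }
{"slide": [-0.562, -0.154, 0.036] ,"delta_rot": [0.0, 0.0, -0.0011] }
{"slide": [-0.562, -0.155, 0.037] ,"delta_rot": [0.0, 0.0, -0.0011] }
{"slide": [-0.561, -0.158, 0.036] ,"delta_rot": [0.0, 0.0, -0.0011] }
end [ 0.5229 -0.2363  0.2   ] 0.002623993815274908
```

View pics/s10.png

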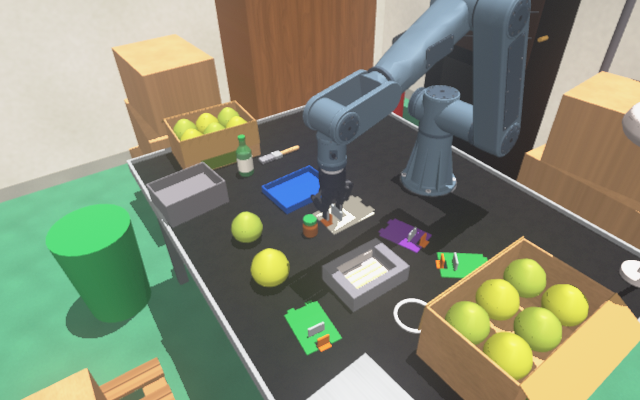

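View pics/w10.png

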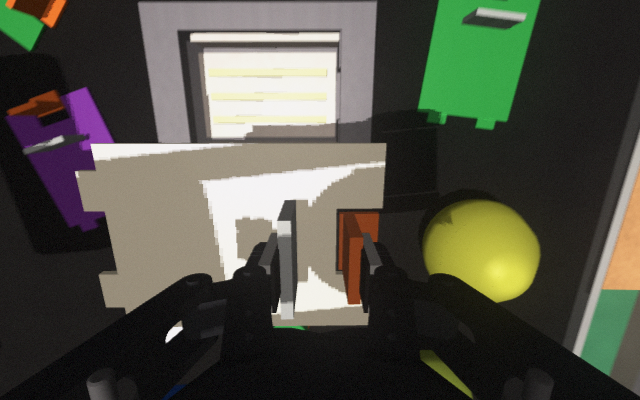

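The cover is free of the box and sits in the grip exactly as before: its corner is at (92,144), against (92,143) when it was snapped in. I now carry it to the tray.

Call:
drive_tool --deltas '[{"slide": [-0.55,-0.14,0],"delta_rot": [0,0,-0.0011],"hand": 0},{"slide": [-0.57,-0.14,0],"delta_rot": [0,0,-0.0011],"hand": 0},{"slide": [-0.57,-0.14,0],"delta_rot": [0,0,-0.0011],"hand": 0},{"slide": [-0.57,-0.14,0],"delta_rot": [0,0,-0.0011],"hand": 0},{"slide": [-0.57,-0.14,0],"delta_rot": [0,0,-0.0011],"hand": 0}]'

```text
time_s: 10.52
eef_pos: [0.5821, 0.0518, 0.227]
eef_rot: [0.0, 0.695, 0.719, 0.0]
wrist_force: [0.6, 0.1, -1.2]
opening: 0.427
```

Call:
drive_tool --deltas '[{"slide": [-0.57,-0.14,0],"delta_rot": [0,0,-0.0011],"hand": 0},{"slide": [-0.57,-0.14,0],"delta_rot": [0,0,-0.0011],"hand": 0},{"slide": [-0.57,-0.14,0],"delta_rot": [0,0,-0.0011],"hand": 0},{"slide": [-0.57,-0.14,0],"delta_rot": [0,0,-0.0011],"hand": 0},{"slide": [-0.57,-0.14,0],"delta_rot": [0,0,-0.0011],"hand": 0}]'

```text
time_s: 11.15
eef_pos: [0.5532, -0.092, 0.227]
eef_rot: [0.0, 0.689, 0.725, 0.0]
wrist_force: [0.4, 1.0, -1.0]
opening: 0.422
```

Call:
drive_tool --deltas '[{"slide": [-0.57,-0.15,0],"delta_rot": [0,0,-0.0011],"hand": 0},{"slide": [-0.57,-0.15,0],"delta_rot": [0,0,-0.0011],"hand": 0},{"slide": [-0.57,-0.15,0],"delta_rot": [0,0,-0.0011],"hand": 0},{"slide": [-0.5,-0.15,0],"delta_rot": [0,0,-0.0011],"hand": 0},{"slide": [-0.4,-0.15,0],"delta_rot": [0,0,-0.0011],"hand": 0}]'

```text
time_s: 11.78
eef_pos: [0.5234, -0.2246, 0.227]
eef_rot: [0.0, 0.683, 0.731, 0.0]
wrist_force: [0.1, -0.7, -1.3]
opening: 0.429
```

```bash
python3 chk.py 11; python3 - <<'E'
from h import *
snap('top','t11')
plan(np.array([.5229,-.2363,.10]),down(.066),5)
E
```

```text
[ 0.5231 -0.2255  0.227 ] 0.4272999519004251 [-0.1  0.8 -0.9] [ 0.04  0.   -0.03] 11.875
tilt -0.002312217096873914
r 0.17955040810776937 phi 80.31039966015457
{"slide": [-0.048, -0.005, 0.508] ,"delta_rot": [0.0, 0.0, 0.0001] }
{"slide": [-0.047, -0.005, 0.508] ,"delta_rot": [0.0, 0.0, 0.0001] }
{"slide": [-0.048, -0.006, 0.508] ,"delta_rot": [0.0, 0.0, 0.0001] }
{"slide": [-0.048, -0.005, 0.509] ,"delta_rot": [0.0, 0.0, 0.0001] }
{"slide": [-0.047, -0.005, 0.508] ,"delta_rot": [0.0, 0.0, 0.0001] }
end [ 0.5229 -0.2363  0.1   ] 0.0007007992996336011
```

View pics/w11.png

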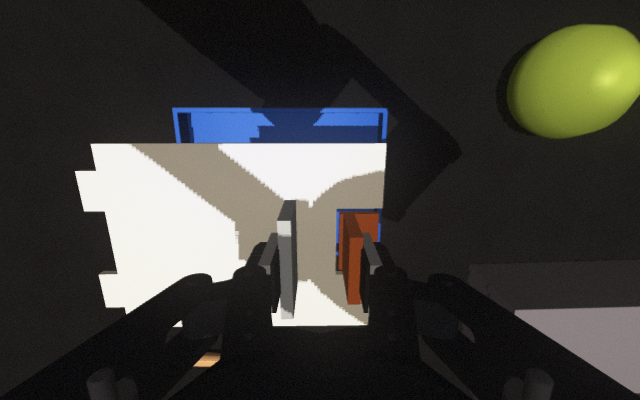

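View pics/s11.png

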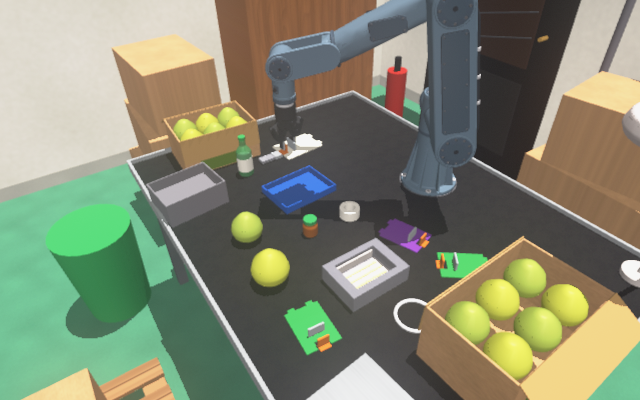

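The wrist view shows the tray's left rim running from (173,108) to (387,108) behind the cover. I check that against the top-camera estimate.

```bash
python3 - <<'E'
from h import *
c=load('w11'); P=onplane(c,[(173,108),(387,108)],.03);print(P,np.linalg.norm(P[1]-P[0]))
R=Ro.from_euler('z',.066).as_matrix()
for s in((-.12,.09),(.12,.09)): print(R@[*s,0]+[.482,-.239,.03])
E
```

```text
[[ 0.35491108 -0.16052887  0.03      ]
 [ 0.59281073 -0.14429542  0.03      ]] 0.23845286177267527
[ 0.35632558 -0.1571102   0.03      ]
[ 0.59580305 -0.1412817   0.03      ]
```

Call:
drive_tool --deltas '[{"slide": [-0.04,0,0.4],"delta_rot": [0,0,0],"hand": 0},{"slide": [-0.05,0,0.5],"delta_rot": [0,0,0],"hand": 0},{"slide": [-0.05,0,0.5],"delta_rot": [0,0,0],"hand": 0},{"slide": [-0.05,0,0.5],"delta_rot": [0,0,0],"hand": 0},{"slide": [-0.03,0,0.4],"delta_rot": [0,0,0],"hand": 0}]'

```text
time_s: 12.55
eef_pos: [0.5245, -0.2337, 0.1112]
eef_rot: [-0.0, 0.682, 0.731, 0.0]
wrist_force: [-1.0, 0.6, -1.8]
opening: 0.426
```

```bash
python3 chk.py 12; python3 - <<'E'
from h import *
c=load('s12');cv2.imwrite('pics/z12.png',cv2.resize(c['frame'][120:240,220:370],None,fx=5,fy=5,interpolation=cv2.INTER_CUBIC)[:,:,::-1])
E
```

```text
[ 0.5231 -0.233   0.1098] 0.4256989847374523 [-0.1  0.  -1.8] [0.   0.02 0.04] 12.65
tilt -0.22133071622246364
r 0.06695610316033977 phi 63.342400203316174
```

View pics/w12.png

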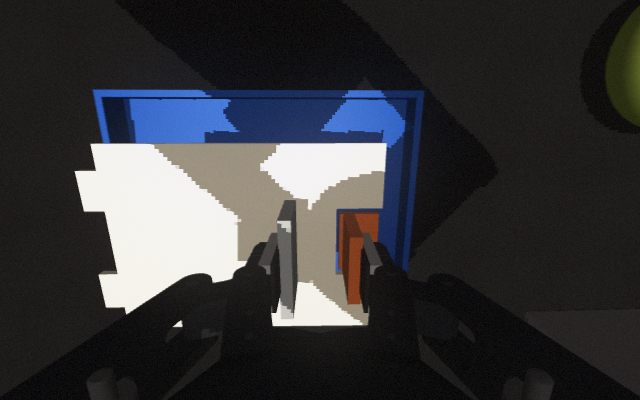

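View pics/z12.png

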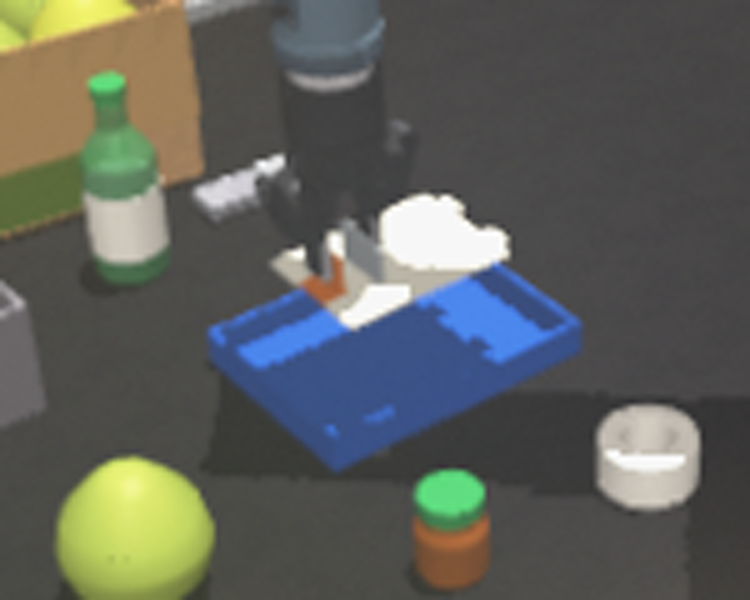

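Call:
drive_tool --deltas '[{"slide": [-0.04,0,0.4],"delta_rot": [0,0,0],"hand": 0},{"slide": [-0.04,0,0.4],"delta_rot": [0,0,0],"hand": 0},{"slide": [0,0,0.4],"delta_rot": [0,0,0],"hand": 0},{"slide": [0,0,0.3],"delta_rot": [0,0,0],"hand": 0},{"slide": [0,0,0.1],"delta_rot": [0,0,0],"hand": 0}]'

```text
time_s: 13.28
eef_pos: [0.5239, -0.2389, 0.031]
eef_rot: [-0.001, 0.683, 0.731, -0.0]
wrist_force: [0.2, -0.1, -0.7]
opening: 0.428
```

```bash
python3 chk.py 13; python3 - <<'E'
from h import *
c=load('s13');cv2.imwrite('pics/z13.png',cv2.resize(c['frame'][120:240,220:370],None,fx=5,fy=5,interpolation=cv2.INTER_CUBIC)[:,:,::-1])
E
```

```text
[ 0.5244 -0.2392  0.0319] 0.42836390056795576 [-0.8  0.5 -1.2] [-0.01 -0.08  0.02] 13.375
tilt -0.049468845088656926
r 0.03610009077285783 phi -30.054292416638923
```

View pics/z13.png

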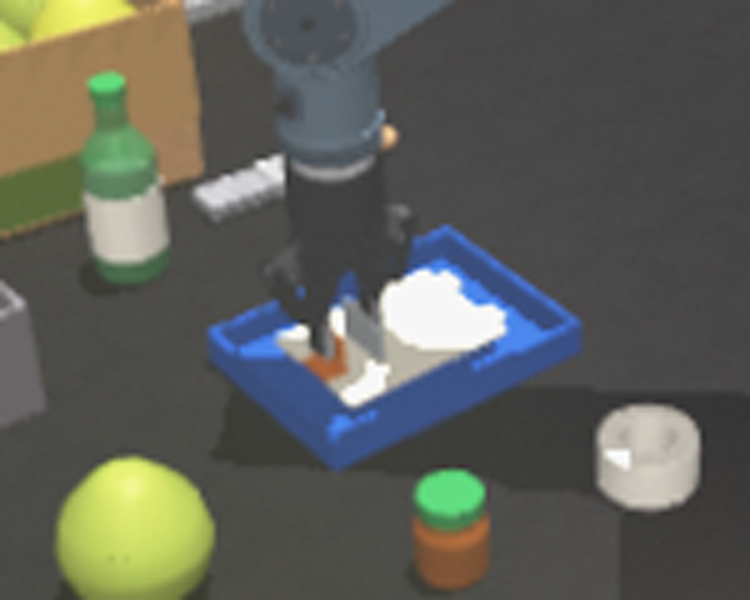

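The cover is inside the tray walls. I lower it slowly until it touches the floor.

Call:
drive_tool --deltas '[{"slide": [0,0,0.06],"delta_rot": [0,0,0],"hand": 0},{"slide": [0,0,0.06],"delta_rot": [0,0,0],"hand": 0},{"slide": [0,0,0.06],"delta_rot": [0,0,0],"hand": 0},{"slide": [0,0,0.06],"delta_rot": [0,0,0],"hand": 0},{"slide": [0,0,0],"delta_rot": [0,0,0],"hand": 0}]'

```text
time_s: 14.0
eef_pos: [0.5245, -0.2392, 0.0203]
eef_rot: [-0.0, 0.683, 0.731, -0.0]
wrist_force: [0.5, 0.0, -1.9]
opening: 0.426
```

Call:
drive_tool --deltas '[{"slide": [0,0,0.02],"delta_rot": [0,0,0],"hand": 0},{"slide": [0,0,0.02],"delta_rot": [0,0,0],"hand": 0},{"slide": [0,0,0.02],"delta_rot": [0,0,0],"hand": 0},{"slide": [0,0,0],"delta_rot": [0,0,0],"hand": 0},{"slide": [0,0,0],"delta_rot": [0,0,0],"hand": 0}]'

```text
time_s: 14.62
eef_pos: [0.5247, -0.2394, 0.0176]
eef_rot: [0.0, 0.683, 0.731, 0.0]
wrist_force: [0.6, 1.1, -1.3]
opening: 0.425
```

Call:
drive_tool --deltas '[{"slide": [0,0,0.02],"delta_rot": [0,0,0],"hand": 0},{"slide": [0,0,0],"delta_rot": [0,0,0],"hand": 0},{"slide": [0,0,0.02],"delta_rot": [0,0,0],"hand": 0},{"slide": [0,0,0],"delta_rot": [0,0,0],"hand": 0},{"slide": [0,0,0],"delta_rot": [0,0,0],"hand": 0}]'

```text
time_s: 15.25
eef_pos: [0.5246, -0.2394, 0.0172]
eef_rot: [-0.0, 0.683, 0.731, -0.0]
wrist_force: [-7.4, 3.1, 13.5]
opening: 0.428
```

Contact registers at 13 N. I ease off 1 mm and open gradually.

Call:
drive_tool --deltas '[{"slide": [0,0,-0.02],"delta_rot": [0,0,0],"hand": 0},{"slide": [0,0,0],"delta_rot": [0,0,0],"hand": 0.42},{"slide": [0,0,0],"delta_rot": [0,0,0],"hand": 0.48},{"slide": [0,0,0],"delta_rot": [0,0,0],"hand": 0.54},{"slide": [0,0,0],"delta_rot": [0,0,0],"hand": 0.6}]'

```text
time_s: 15.88
eef_pos: [0.5246, -0.2394, 0.0164]
eef_rot: [-0.0, 0.683, 0.731, -0.0]
wrist_force: [0.2, -0.4, -0.2]
opening: 0.602
```

Call:
drive_tool --deltas '[{"slide": [0,0,0],"delta_rot": [0,0,0],"hand": 0.66},{"slide": [0,0,0],"delta_rot": [0,0,0],"hand": 0.72},{"slide": [0,0,0],"delta_rot": [0,0,0],"hand": 0.78},{"slide": [0,0,0],"delta_rot": [0,0,0],"hand": 0.8},{"slide": [0,0,0],"delta_rot": [0,0,0],"hand": 0.8}]'

```text
time_s: 16.5
eef_pos: [0.5247, -0.2394, 0.0166]
eef_rot: [0.0, 0.683, 0.731, 0.0]
wrist_force: [-0.7, 0.0, -0.4]
opening: 0.801
```

```bash
python3 chk.py 14; python3 - <<'E'
from h import *
c=load('s14');cv2.imwrite('pics/z14.png',cv2.resize(c['frame'][120:240,220:370],None,fx=5,fy=5,interpolation=cv2.INTER_CUBIC)[:,:,::-1])
E
```

```text
[ 0.5247 -0.2394  0.0166] 0.7971055459659371 [ 0.2 -0.3  0.2] [0.01 0.02 0.03] 16.6
tilt 0.002522354590220987
r 0.04592671398397485 phi -46.62889290501557
```

View pics/w14.png

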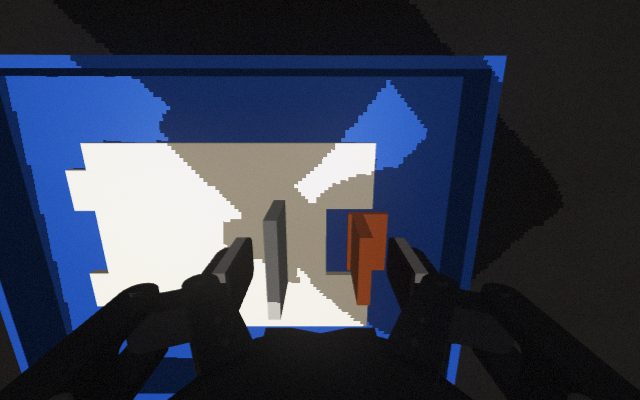

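View pics/z14.png

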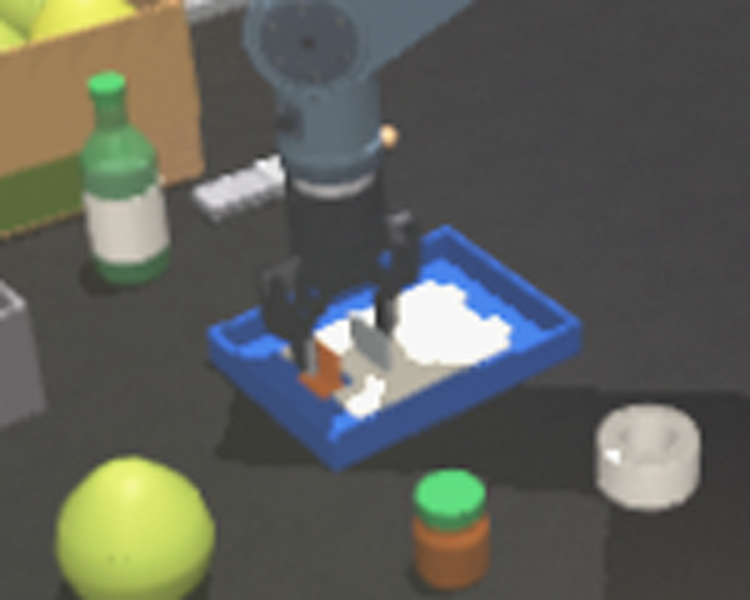

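The tab has sprung out, at about (375,240) in the wrist view, and both pads are clear of the cover. I retreat straight up.

Call:
drive_tool --deltas '[{"slide": [0,0,-0.2],"delta_rot": [0,0,0],"hand": 0.8},{"slide": [0,0,-0.4],"delta_rot": [0,0,0],"hand": 0.8},{"slide": [0,0,-0.8],"delta_rot": [0,0,0],"hand": 0.8},{"slide": [0,0,-0.9],"delta_rot": [0,0,0],"hand": 0.8},{"slide": [0,0,-0.9],"delta_rot": [0,0,0],"hand": 0.8}]'

```text
time_s: 17.23
eef_pos: [0.5249, -0.2395, 0.1798]
eef_rot: [0.001, 0.683, 0.731, 0.0]
wrist_force: [0.1, 0.0, 1.2]
opening: 0.805
```

Call:
drive_tool --deltas '[{"slide": [0,-0.6,-0.5],"delta_rot": [0,0,0],"hand": 0.8},{"slide": [0,-0.8,0],"delta_rot": [0,0,0],"hand": 0.8},{"slide": [0,-0.6,0],"delta_rot": [0,0,0],"hand": 0.8},{"slide": [0,0,0],"delta_rot": [0,0,0],"hand": 0.8},{"slide": [0,0,0],"delta_rot": [0,0,0],"hand": 0.8}]'

```text
time_s: 17.85
eef_pos: [0.4257, -0.2466, 0.2029]
eef_rot: [0.001, 0.683, 0.731, 0.0]
wrist_force: [-0.5, 0.6, -0.7]
opening: 0.799
```

```bash
python3 chk.py 15; python3 - <<'E'
from h import *
snap('top','t15')
c=load('s15');cv2.imwrite('pics/z15.png',cv2.resize(c['frame'][120:240,220:370],None,fx=5,fy=5,interpolation=cv2.INTER_CUBIC)[:,:,::-1])
E
```

```text
[ 0.4258 -0.2463  0.2022] 0.8016392786795935 [ 0.7 -0.5  0.5] [-0.02  0.09  0.01] 17.95
tilt 0.05456765031530939
r 0.16654224701206427 phi 113.91330685205811
```

View pics/w15.png

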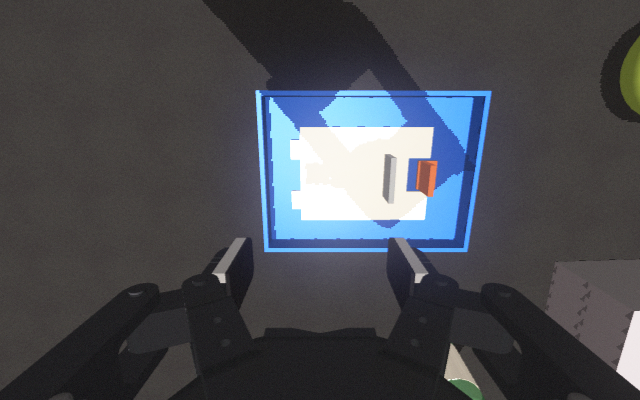

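View pics/z15.png

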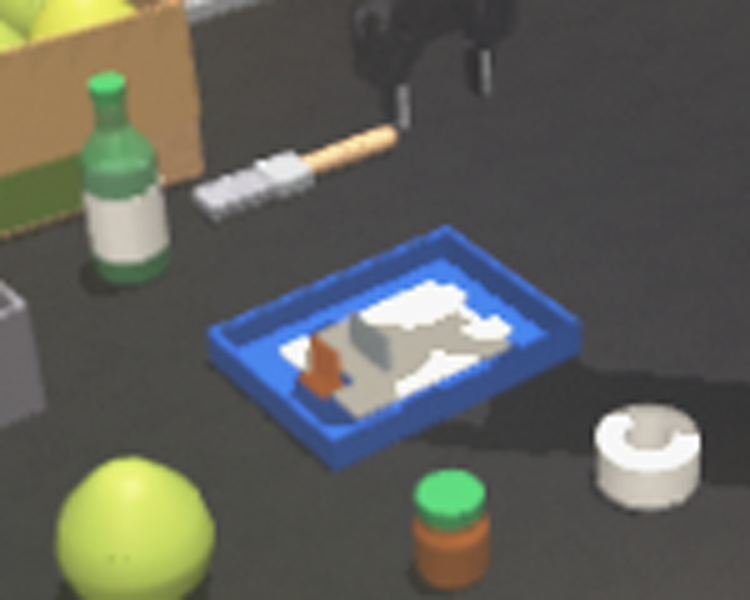

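View pics/t15.png

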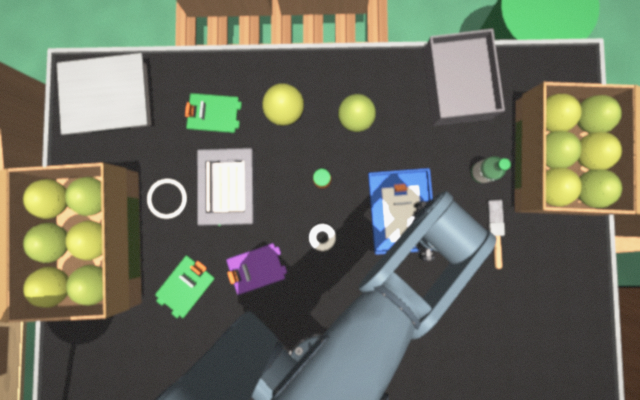

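The cover lies in the tray with the tab side up, with corners at about (301,127), (434,127), (425,220) and (301,220) in the wrist view. The bystanders are where they were. One last size and position check, then I hand in.

```bash
python3 - <<'E'
from h import *
c=load('w15'); P=onplane(c,[(301,127),(434,127),(425,220),(301,220)],.009)
print(P.round(3),[np.linalg.norm(P[i]-P[i-1]).round(4) for i in range(4)])
print('centre in tray',Ro.from_euler('z',-.066).apply(P.mean(0)-[.482,-.239,.0]).round(3))
print(ctrl.get_obs()['dq'].round(3)); print(ctrl.hand_in())
E
```

```text
[[ 0.401 -0.194  0.009]
 [ 0.55  -0.183  0.009]
 [ 0.558 -0.294  0.009]
 [ 0.407 -0.304  0.009]] [np.float64(0.111), np.float64(0.1495), np.float64(0.1111), np.float64(0.1521)]
centre in tray [-0.003 -0.005  0.009]
[ 0.002  0.005  0.006 -0.002  0.    -0.001]
the job is handed in; nothing more can be done
None
```

The diffuser is out of the light box and lying flat in the blue wash tray, tab side up, and the job is handed in. No verdict came back.

**What I did:** I squeezed the tab fully against the rib and pivoted the cover up by 20° about its lugs. Still tilted, I drew it out about 30 mm along its own length and lifted it. I then levelled it, carried it to the tray and lowered it until it touched the floor, which gave about 13 N of contact force. Finally I eased off, opened the gripper gradually and moved clear.

**Last checks:**
- **Flatness and position:** seen at floor height, the panel measures about 150–152 by 111 mm against its true 150 by 110 mm, so it is lying flat. Its centre is about 3 mm (x) and 5 mm (y) from the tray's centre.
- **Release:** the tab looks sprung out, the fingers are clear, and the wrist force is about zero.
- **Other things on the bench:** in the pictures the fruit, jar, bottle, label roll, sizing ring and brush look unmoved. I did not measure their positions.
- **Time:** 18 s of the 45 s allowed.

No check failed. The one disagreement was 3 to 4 mm between the wrist and top cameras, in the rib's sideways position and the tray's rim, which the fit allowed for.

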